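# Unclip a bin from the rail and hold it up level

## Task

The clear bin with the yellow card and the last three coach screws needs topping up: lift it up off its rail, past the sprung roller catch, bring it out in front of the rack and hold it up there, level and still, with its underside at least 15 cm above the bench and nothing but your gripper touching it. Finish while holding it there; keep all three screws in it, never tip it, leave the two other bins hanging and do not disturb the other things on the bench.

Things in the scene. Friction and masses are not known exactly. Their poses are not given: they have to be found in the camera images.
- bin_coach: The bin to take: clear open-topped plastic picking bin, yellow slanted card on its front, three coach screws in it; 56 mm wide (y), 110 deep (x), 50 high, walls 2.5, side walls full height over the rear 65 mm, then sloping to a 28 mm front; card pocket 15 mm beyond it. Origin: centre of underside, hanging 30 mm above the bench. x points from front to back (to the rail), z up. 0.08 kg empty.
- bin_floor (a point): Centre of the inside floor of the bin to take, 2.5 mm above its underside.
- bin_grip (a point): Middle of the bin to take between its side walls, 20 mm behind its origin and 30 mm above its underside (20 mm below the rim): gripped here across the side walls (56 mm wide, along the bin's y) it lifts without turning. About 65 mm is free on either side of a hanging bin.
- bin_lip (a point): Top of the hanging lip on the back of the bin to take, 64 mm behind its origin and 46 mm above its underside. The lip goes over the rail; its flange reaches 12 mm down behind the rail, so the bin must rise 12 mm to come off. The roller of the sprung catch stands over the lip; pulled straight up, it gives way and adds up to about 7 N over the first 10 mm.
- rack: Bin rack fixed to the bench: flat steel rail 4 mm thick, 424 mm long, top edge 72 mm above the bench, on blue end brackets; three hanging places 125 mm apart, any bin in any place. Origin: on the bench under the rail's middle; y along the rail, x away from the bins (bin origins at x = -0.059). Behind each place a sprung leaf with a black roller rises to 84 mm.
- bin_inserts: A bin of the same shape with a blue card, full of brass threaded inserts; hangs on the same rail and stays there.
- bin_dowels: A bin of the same shape with a white card, full of short wooden dowels; hangs on the same rail and stays there.
- screw1: One of three loose steel coach screws lying in the bin to take: hex head 13 mm across, shank 8 mm, 56 mm long. Origin at mid length on its axis.
- screw2: One of three loose steel coach screws lying in the bin to take: hex head 13 mm across, shank 8 mm, 56 mm long. Origin at mid length on its axis.
- screw3: One of three loose steel coach screws lying in the bin to take: hex head 13 mm across, shank 8 mm, 56 mm long. Origin at mid length on its axis.
- glue: Bystander: white glue bottle with a red cap, 60 mm across, 170 mm high; origin under its centre.
- tape: Bystander: yellow and black tape measure, 66 x 34 x 62 mm; origin under its centre.
- driver: Bystander: screwdriver with an orange handle, lying in front of the rack.
- refill: Bystander: open cardboard box of coach screws, 110 x 80 x 55 mm with a raised flap; origin under its centre.
- square: Bystander: try square lying flat, dark wooden stock 110 mm with a 160 mm steel blade; origin under the stock's centre.
Mind the look-alikes: they are no part of the job. What is shaped like the bin_inserts but black or green is not meant.

How it is judged:
By the outcome, as a careful person would: the job done as asked, in the order asked, and still so for the second after the job is handed in, while the arm keeps its last pose, push and grip.
It also fails if it takes over 38 s, if anything falls off the work surface, if the arm or the gripper's body presses on something with over 40 N, if the wrist force passes 120 N, or if a joint passes its speed limit or range.

## Robot

A 7-joint arm with a two-finger parallel gripper is mounted at the origin on the work surface. World frame = base frame: x ahead of the robot, y to its left, z up, the work surface at z = 0. Lengths are in m, angles in rad, forces in N, time in s.
With the tool pointing down it reaches from about 0.425 to 0.875 m from the base axis. Payload 4.7 kg.
Tool frame: the origin (TCP) lies on the centre line of the jaws, within the pads' length; the fingertips stand ahead of it and the grasp point (between the pads) lies 8 mm behind it (ctrl.finger_overhang is the x of the fingertips in the tool frame, in m); x points along the fingers, z is the direction in which the jaws open and shut, and the axes are right-handed (so a half turn about x gives the same grasp; the last joint's range is limited). The gripper opens to 87 mm and grips with 3 to 60 N. Pads are 19 mm wide; open, the fingers measure 117 mm over their backs; the gripper's body (75 mm by 190 mm) begins 51 mm behind the grasp point.
Start: joints at [-1.152, 0.321, -0.07, 1.45, 0.023, 1.371, -0.057], TCP at [0.256, 0.597, 0.205] pointing down, gripper open.
Joint ranges: [-2.86, 2.86], [-0.3, 2.09], [-1.38, 1.24], [0.06, 2.45], [-1.56, 4.7], [0.09, 2.05], [-2.69, 2.69]. Speed limits (rad/s): [2.57, 2.57, 3.14, 3.14, 3.14, 3.14, 3.14].

## Interface

Orientations are given as a rotation vector (axis times angle).
In Python, from bench import readout, viewer, job, nets, ctrl gives the robot as it stands.
- The arm moves only by the shell command python3 -m creep 'ROWS' [FORCE]. ROWS is JSON, a list of rows, each an object with "linear": the shift along the tool's x, y, z in m, a list of three; "twist": the turn, a rotation vector about the tool's x, y, z in degrees, a list of three; "fingers": the gripper's target within -1 to 1 (shut at 1, half-way at 0, fully open at -1). A call has 1 to 8 rows; each row is the pose to reach, as a shift and turn from the pose commanded when the call began, along the tool's axes at that moment; what a row does not reach only later rows make up. A row lasts 1/12 s, in which the tool goes at most 41.7 mm and 7.16 degrees, less where a joint would pass 70% of its speed; a pose out of reach is approached as far as the arm can. A call with a gripper value outside its range is refused whole. The fingers move at their own pace and stop on an object; FORCE is the grip in N (left out, the last holds). Time passes only in rows, so rows that repeat a pose let the fingers close. It gives the time, the measured TCP pose, the force and the opening at its end, in the units of the state.
- readout.get_state(): the state, without advancing time (a new reading comes with each control period).
- viewer.get_image(name): name is "scene" or "side" or "wrist"; returns (picture, depth): 400x640x3 uint8, red, green, blue; 400x640 float32, m along the optical axis (not along the pixel's ray), 0 where there is no reading.
- viewer.camera_params(name): a dict with "K" (3x3 intrinsics, pixels), "k1" (the pictures are not rectified: a ray, as slopes to the right and down, at radius r is drawn at 1 + k1 r^2 times it, then the intrinsics apply), "cam_to_world" (4x4, takes a point from camera to world coordinates). Camera axes: x right, y down, z forward; pixel columns grow to the right and rows downward; lengths in m; the calibration is good to about 2 mm. A picture is of the moment at which its call begins: read the wrist's pose just before it. camera_params takes no time and is no camera call; for the wrist camera it gives the pose at the moment of the call.
- job.close_job(): hands the job in, once; it reports no verdict.
Trained networks look in the newest picture that a camera, given by its name, has taken for a name from the list of things; names that differ only in an ending like _2 or _b are one class to them, and where a whole thing is asked for, a point or a joint stands for the part that bears it (a point fixed in the world has none). Each returns a list of dicts, best first, with "conf" (0 to 1); they miss things now and then, are a little off and sometimes report something else, mostly with a low value. They report only what shows in the picture. A call takes as long as a camera call. They do not tell look-alikes from the thing itself.
- nets.boxes_of(camera, label): "centre" ([x, y, z] in m, in world coordinates, good to about 4 mm: the middle of the surface that is visible of it).
- nets.place_of(camera, label): "centre" ([x, y, z] in m, in world coordinates, good to about 4 mm: a listed point, or the origin of a listed thing).
The state is a dict: "time": time; "joint_positions": joint angles; "qd": joint speeds; "joint_torque": joint torques, N m; "position": TCP position; "tool_rot": TCP orientation; "ft_force": force on the tool from outside, world axes, zero at the start; "torque": the same for the moment, N m; "grip_width": opening from 0.0 (shut) to 1.0 (fully open).
Only numpy, scipy, OpenCV 4.12 (cv2) and the standard library are available. Lean on these libraries where they do the work, as an engineer would, in place of code of your own. Each camera call takes 0.05 s, during which the arm holds its last target.

## Working session

There is one attempt and no reset: what is moved stays moved. The work goes in short steps, Python scripts to look and compute and a shell command to move; the robot and the scene stay as the last step left them, time stands still between calls to the robot, and variables do not carry over. Pictures are saved under pics/ and viewed, and the job is handed in when it is done.

```bash
ls; mkdir -p pics; cat > h.py <<'E'
import numpy as np, cv2
from bench import readout, viewer, job, nets, ctrl
def snap(n,f):
    p,d=viewer.get_image(n); cv2.imwrite('pics/'+f,p[:,:,::-1]); np.save('pics/'+f+'.npy',d); return p,d
E
python3 - <<'E'
from h import *
np.set_printoptions(precision=4,suppress=True)
s=readout.get_state();print(s['time'],s['position'],s['tool_rot'],s['ft_force'],s['grip_width'],ctrl.finger_overhang)
for n in ['scene','side']:
    snap(n,n+'1.png'); c=viewer.camera_params(n); print(n,c['K'],c['k1'],c['cam_to_world'])
    for l in ['bin_coach','bin_grip','bin_lip','rack','bin_floor']:
        print(n,l,[(np.round(r['centre'],4),round(r['conf'],2)) for r in nets.place_of(n,l)])
print(readout.get_state()['time'])
E
```

```text
pics
0.0 [0.2558 0.5969 0.204 ] [-0.9072  1.3755  0.9054] [ 0.5128  0.0505 -0.2983] 1.0010792096966197 0.011
scene [[373.0104   0.     314.2127]
 [  0.     373.0104 196.8584]
 [  0.       0.       1.    ]] -0.07966422722186998 [[ 0.185   0.6589 -0.7291  1.2768]
 [ 0.9827 -0.1167  0.144  -0.1258]
 [ 0.0098 -0.7431 -0.6691  0.8375]
 [ 0.      0.      0.      1.    ]]
scene bin_coach [(array([ 0.5595, -0.086 ,  0.0286]), 0.57)]
scene bin_grip [(array([ 0.5853, -0.0903,  0.0589]), 0.79)]
scene bin_lip [(array([ 0.6248, -0.0936,  0.0751]), 0.96), (array([0.6217, 0.4297, 0.0006]), 0.23)]
scene rack [(array([0.6363, 0.029 , 0.0011]), 0.85)]
scene bin_floor [(array([ 0.5649, -0.0901,  0.0372]), 0.95), (array([ 0.5684, -0.0891,  0.0362]), 0.2)]
side [[380.6794   0.     319.1375]
 [  0.     380.6794 200.1407]
 [  0.       0.       1.    ]] -0.018370281355058363 [[ 0.9854 -0.1436  0.092   0.3301]
 [-0.1699 -0.781   0.6009 -0.6585]
 [-0.0144 -0.6078 -0.794   0.9957]
 [ 0.      0.      0.      1.    ]]
side bin_coach [(array([ 0.5606, -0.0886,  0.0267]), 0.56), (array([ 0.4363, -0.4452,  0.0025]), 0.35)]
side bin_grip [(array([ 0.5808, -0.0914,  0.0627]), 0.59)]
side bin_lip []
side rack [(array([0.6368, 0.0309, 0.0013]), 0.8)]
side bin_floor [(array([ 0.5615, -0.0854,  0.0349]), 0.71), (array([ 0.5688, -0.0882,  0.0376]), 0.5)]
0.6
```

View pics/scene1.png

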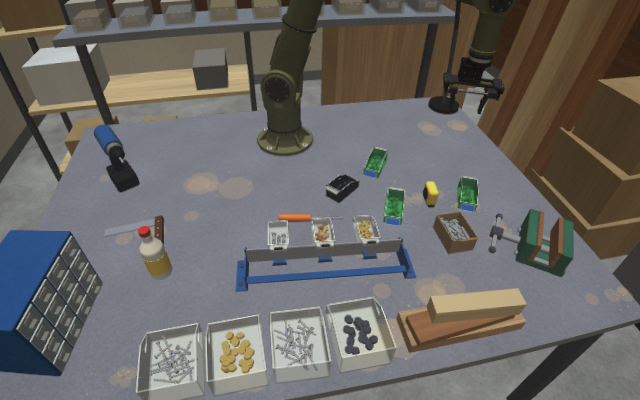

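View pics/side1.png

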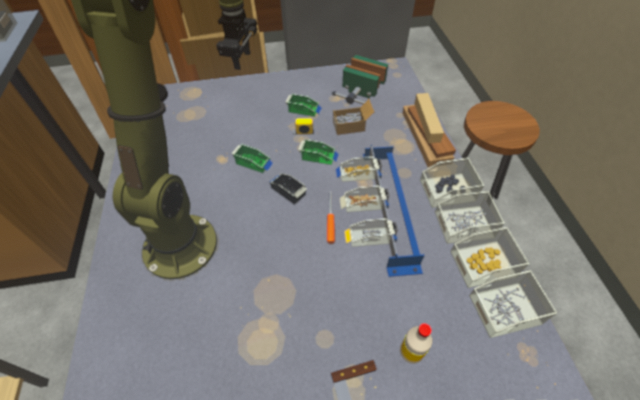

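```bash
cat >> h.py <<'E'
def world(n,d,pts):
    c=viewer.camera_params(n);K=c['K'];out=[]
    for u,v in pts:
        xd=np.array([(u-K[0][2])/K[0][0],(v-K[1][2])/K[1][1]]);x=xd.copy()
        for _ in range(10): x=xd/(1+c['k1']*(x@x))
        z=d[int(round(v)),int(round(u))]
        out.append((np.array(c['cam_to_world'])@[x[0]*z,x[1]*z,z,1])[:3])
    return np.array(out)
def cloud(n,d):
    c=viewer.camera_params(n);K=np.array(c['K'],float)
    v,u=np.mgrid[0:400,0:640]
    p=cv2.undistortPoints(np.stack([u,v],-1).reshape(-1,1,2).astype(np.float64),K,np.array([c['k1'],0,0,0.])).reshape(400,640,2)
    P=np.stack([p[...,0]*d,p[...,1]*d,d],-1);T=np.array(c['cam_to_world'])
    return P@T[:3,:3].T+T[:3,3]
E
python3 - <<'E'
from h import *
np.set_printoptions(precision=4,suppress=True)
A=cv2.imread('pics/scene1.png')[185:300,220:430];B=cv2.imread('pics/side1.png')[130:290,310:450]
A=cv2.resize(A,None,fx=2.6,fy=2.6,interpolation=3);B=cv2.resize(B,None,fx=1.87,fy=1.87,interpolation=3)
h=A.shape[0];B=cv2.resize(B,(int(B.shape[1]*h/B.shape[0]),h));cv2.imwrite('pics/crop1.png',np.hstack([A[:, :],B])[:, :800])
print(A.shape,B.shape)
for n in ['scene','side']:
    d=np.load(f'pics/{n}1.png.npy');p=cv2.imread(f'pics/{n}1.png');W=cloud(n,d)
    hsv=cv2.cvtColor(p,cv2.COLOR_BGR2HSV)
    # blue bracket/back bar, and rail
    m=(hsv[...,0]>105)&(hsv[...,0]<120)&(hsv[...,1]>150)&(abs(W[...,0]-.64)<.12)&(abs(W[...,1]-.03)<.26)&(d>0)
    Q=W[m];print(n,len(Q),Q.min(0),Q.max(0))
    lo=Q[Q[:,2]<0.03];vx=cv2.fitLine(lo[:,:2].astype(np.float32),cv2.DIST_HUBER,0,.01,.01).ravel();print('line',vx,'yaw',np.degrees(np.arctan2(-vx[0],vx[1])))
    m=(abs(W[...,0]-.64)<.06)&(abs(W[...,1]-.03)<.2)&(W[...,2]>.062)&(W[...,2]<.08)
    Q=W[m];vx=cv2.fitLine(Q[:,:2].astype(np.float32),cv2.DIST_HUBER,0,.01,.01).ravel();print('rail',len(Q),vx,np.degrees(np.arctan2(-vx[0],vx[1])))
    m=(hsv[...,0]>20)&(hsv[...,0]<33)&(hsv[...,1]>150)&(abs(W[...,0]-.5)<.06)&(abs(W[...,1]+.09)<.06)
    print('card',m.sum(),W[m].mean(0),np.argwhere(m).mean(0))
E
```

```text
(299, 546, 3) (299, 262, 3)
scene 1173 [ 0.5251 -0.2139 -0.0016] [0.7315 0.2841 0.0615]
line [ 0.1131  0.9936  0.6908 -0.0304] yaw -6.4921327
rail 813 [0.0801 0.9968 0.6376 0.0551] -4.596373
card 0 [nan nan nan] [nan nan]
side 696 [ 0.5202 -0.216  -0.0022] [0.7238 0.2802 0.0615]
line [ 0.1621  0.9868  0.6686 -0.1259] yaw -9.327106
rail 707 [ 0.0645  0.9979  0.6244 -0.0336] -3.699296
card 46 [ 0.4997 -0.0815  0.0442] [235.3261 347.3043]<stdin>:17: RuntimeWarning: Mean of empty slice.
  ret = um.true_divide(
```

View pics/crop1.png

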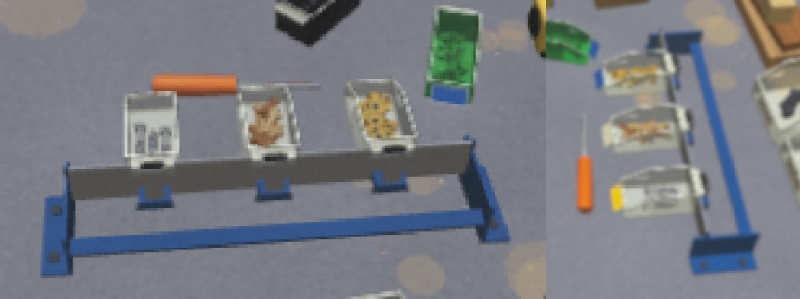

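```bash
cat >> h.py <<'E'
def ray_z(n,pts,z):
    c=viewer.camera_params(n);K=np.array(c['K'],float);T=np.array(c['cam_to_world'])
    p=cv2.undistortPoints(np.array(pts,float).reshape(-1,1,2),K,np.array([c['k1'],0,0,0.])).reshape(-1,2)
    r=np.c_[p,np.ones(len(p))]@T[:3,:3].T;o=T[:3,3]
    return o+r*((z-o[2])/r[:,2])[:,None]
from scipy.spatial.transform import Rotation as R
def delta(target_pos,target_R,s=None):
    s=s or readout.get_state();R0=R.from_rotvec(s['tool_rot'])
    return R0.inv().apply(np.array(target_pos)-s['position']),np.degrees((R0.inv()*target_R).as_rotvec())
def down(yaw): # tool x=-z, jaws z = along bin y (yaw rad)
    zt=np.array([-np.sin(yaw),np.cos(yaw),0]);x=np.array([0,0,-1.]);y=np.cross(zt,x)
    return R.from_matrix(np.c_[x,y,zt]), R.from_matrix(np.c_[x,-y,-zt])
E
python3 - <<'E'
from h import *
np.set_printoptions(precision=4,suppress=True)
e=ray_z('scene',[(245.8,250.4),(401.5,238.8)],.072);print(e,np.hypot(*(e[1]-e[0])[:2]),np.degrees(np.arctan2(-(e[1]-e[0])[0],(e[1]-e[0])[1])))
for n in ['scene','side']:
  for l in ['bin_inserts','bin_dowels','bin_lip']:
    try: print(n,l,[(np.round(r['centre'],4),round(r['conf'],2)) for r in nets.place_of(n,l)])
    except Exception as ex: print(ex)
s=readout.get_state();print(R.from_rotvec(s['tool_rot']).as_matrix())
for T in down(np.radians(-7)): print(delta([.582,-.091,.26],T))
E
```

```text
[[ 0.6194 -0.1788  0.072 ]
 [ 0.6538  0.2433  0.072 ]] 0.4234819742263521 -4.659668418776634
scene bin_inserts [(array([0.4786, 0.2921, 0.0012]), 0.96), (array([ 0.2433,  0.2998, -0.0023]), 0.95), (array([ 0.3472,  0.1556, -0.0047]), 0.76), (array([0.4632, 0.561 , 0.0015]), 0.57)]
scene bin_dowels [(array([0.5732, 0.0387, 0.0275]), 0.83)]
scene bin_lip [(array([ 0.6248, -0.0936,  0.0751]), 0.96), (array([0.6217, 0.4297, 0.0006]), 0.23)]
side bin_inserts [(array([0.5889, 0.1607, 0.0308]), 0.91), (array([ 0.3479,  0.1543, -0.0001]), 0.67), (array([0.4766, 0.293 , 0.0001]), 0.64), (array([ 0.2385,  0.3025, -0.0008]), 0.63), (array([0.4617, 0.5603, 0.0023]), 0.56)]
side bin_dowels [(array([0.5786, 0.0339, 0.028 ]), 0.78), (array([ 0.4358, -0.4472,  0.0041]), 0.55)]
side bin_lip []
[[ 0.     -0.9192  0.3938]
 [ 0.0001  0.3938  0.9192]
 [-1.     -0.      0.0001]]
(array([-0.0549, -0.5708, -0.5045]), array([-16.1921,   0.0036,   0.0014]))
(array([-0.0549, -0.5708, -0.5045]), array([163.8079,   0.0021,  -0.0052]))
```

```bash
python3 -m creep '[{"linear":[-0.02,-0.03,-0.026],"twist":[0,0,0],"fingers":-1},{"linear":[-0.03,-0.06,-0.052],"twist":[0,0,0],"fingers":-1},{"linear":[-0.04,-0.09,-0.079],"twist":[0,0,0],"fingers":-1},{"linear":[-0.05,-0.12,-0.105],"twist":[0,0,0],"fingers":-1},{"linear":[-0.055,-0.15,-0.132],"twist":[0,0,0],"fingers":-1},{"linear":[-0.055,-0.18,-0.158],"twist":[0,0,0],"fingers":-1},{"linear":[-0.055,-0.21,-0.185],"twist":[0,0,0],"fingers":-1},{"linear":[-0.055,-0.24,-0.21],"twist":[0,0,0],"fingers":-1}]' 20
python3 -m creep '[{"linear":[0,-0.03,-0.026],"twist":[0,0,0],"fingers":-1},{"linear":[0,-0.06,-0.052],"twist":[0,0,0],"fingers":-1},{"linear":[0,-0.09,-0.079],"twist":[0,0,0],"fingers":-1},{"linear":[0,-0.12,-0.105],"twist":[0,0,0],"fingers":-1},{"linear":[0,-0.15,-0.132],"twist":[0,0,0],"fingers":-1},{"linear":[0,-0.18,-0.158],"twist":[-6,0,0],"fingers":-1},{"linear":[0,-0.21,-0.185],"twist":[-12,0,0],"fingers":-1},{"linear":[0,-0.24,-0.21],"twist":[-17.7,0,0],"fingers":-1}]'
python3 - <<'E'
from h import *
np.set_printoptions(precision=4,suppress=True)
for T in down(np.radians(-5.5)): print(delta([.582,-.091,.26],T))
E
```

```text
time: 1.57
position: [0.3945, 0.3078, 0.2606]
tool_rot: [-0.905, 1.373, 0.906]
ft_force: [1.3, 0.2, -0.7]
grip_width: 1.005
time: 2.23
position: [0.531, 0.0232, 0.2606]
tool_rot: [-1.136, 1.253, 1.136]
ft_force: [0.0, 0.1, 0.8]
grip_width: 1.002
(array([ 0.0005, -0.062 , -0.1087]), array([-0.1359,  0.0505,  0.0526]))
(array([ 0.0005, -0.062 , -0.1087]), array([179.8641,   0.0825,  -0.0793]))
```

```bash
python3 -m creep '[{"linear":[0,-0.016,-0.028],"twist":[0,0,0],"fingers":-1},{"linear":[0,-0.032,-0.056],"twist":[0,0,0],"fingers":-1},{"linear":[0,-0.048,-0.084],"twist":[0,0,0],"fingers":-1},{"linear":[0,-0.062,-0.1087],"twist":[0,0,0],"fingers":-1},{"linear":[0,-0.062,-0.1087],"twist":[0,0,0],"fingers":-1},{"linear":[0,-0.062,-0.1087],"twist":[0,0,0],"fingers":-1}]'
python3 - <<'E'
from h import *
np.set_printoptions(precision=4,suppress=True)
snap('wrist','w1.png');c=viewer.camera_params('wrist');print(c['K'],c['k1'],c['cam_to_world'])
for l in ['bin_coach','bin_grip','bin_lip','rack','bin_floor']:
        print(l,[(np.round(r['centre'],4),round(r['conf'],2)) for r in nets.place_of('wrist',l)])
E
```

```text
time: 2.73
position: [0.581, -0.0915, 0.2599]
tool_rot: [-1.13, 1.259, 1.13]
ft_force: [0.6, 0.9, -0.6]
grip_width: 0.999
[[311.4195   0.     321.5356]
 [  0.     311.4195 200.1127]
 [  0.       0.       1.    ]] 0.020948116299861957 [[ 0.104   0.9615  0.2544  0.5113]
 [ 0.9946 -0.1009 -0.0253 -0.0813]
 [ 0.0014  0.2556 -0.9668  0.4399]
 [ 0.      0.      0.      1.    ]]
bin_coach [(array([ 0.562 , -0.0892,  0.0285]), 0.56)]
bin_grip [(array([ 0.5812, -0.0914,  0.0579]), 0.76)]
bin_lip [(array([ 0.6282, -0.095 ,  0.0746]), 0.83)]
rack [(array([ 0.6333,  0.0281, -0.0005]), 0.93)]
bin_floor [(array([ 0.5668, -0.0844,  0.0304]), 0.66), (array([0.5733, 0.0344, 0.0299]), 0.33)]
```

View pics/w1.png

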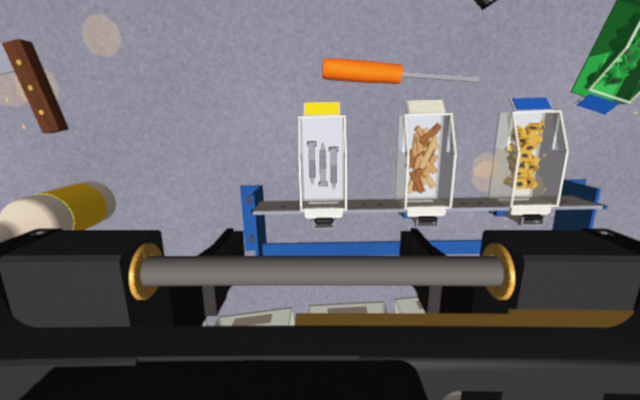

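```bash
python3 - <<'E'
import cv2
p=cv2.imread('pics/w1.png');cv2.imwrite('pics/w1a.png',cv2.resize(p[95:230,280:370],None,fx=4.4,fy=4.4,interpolation=2));cv2.imwrite('pics/w1b.png',cv2.resize(p[180:235,235:615],None,fx=2.1,fy=4,interpolation=2))
E
```

```text
(no output)
```

View pics/w1a.png

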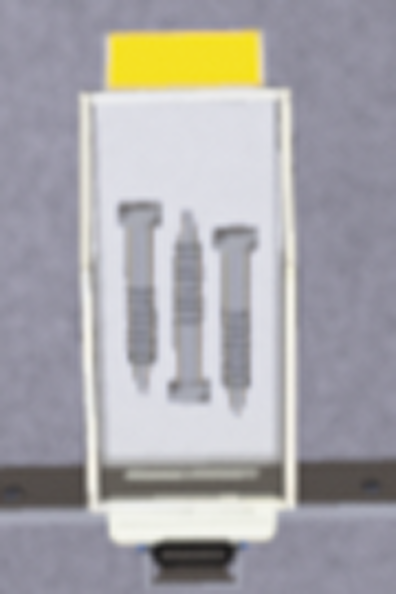

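View pics/w1b.png

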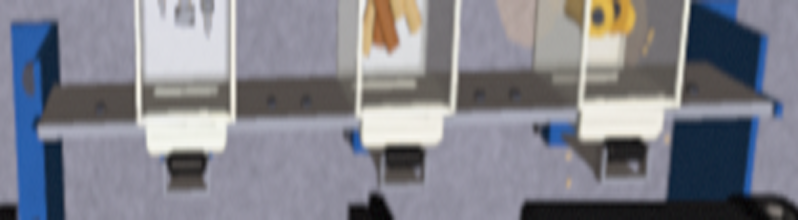

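```bash
python3 - <<'E'
from h import *
np.set_printoptions(precision=4,suppress=True)
f=lambda a,b:(280+a/4.4,95+b/4.4)
r=ray_z('wrist',[f(90,508),f(297,504)],.08);q=ray_z('wrist',[f(82,95),f(289,90)],.058);e=ray_z('wrist',[(254,210),(604,205.5)],.072)
k=ray_z('wrist',[f(86,265),f(292,262)],.08)
print('rear',r,np.linalg.norm(r[1]-r[0]));print('front',q,np.linalg.norm(q[1]-q[0]));print('knee',k);print('rail',e,np.linalg.norm(e[1]-e[0]),np.degrees(np.arctan2(-(e[1]-e[0])[0],(e[1]-e[0])[1])))
a=r.mean(0)-q.mean(0);print('depth/yaw',np.hypot(a[0],a[1]),np.degrees(np.arctan2(a[1],a[0])))
# triangulate rear rim corners wrist/scene
def ray(n,pt):
    a,b=ray_z(n,[pt],.0)[0],ray_z(n,[pt],.1)[0];return a,(b-a)/np.linalg.norm(b-a)
for w,sc in [(f(90,508),(220+125/2.6,185+160/2.6)),(f(297,504),(220+178/2.6,185+157/2.6))]:
    o1,d1=ray('wrist',w);o2,d2=ray('scene',sc)
    t=np.linalg.lstsq(np.c_[d1,-d2],o2-o1,rcond=None)[0];p1=o1+t[0]*d1;p2=o2+t[1]*d2;print('tri',(p1+p2)/2,'miss',np.linalg.norm(p1-p2))
d=np.load('pics/w1.png.npy');W=cloud('wrist',d)
for l,m in {'rim z':None}.items():
    S=W[112:212,297:350].reshape(-1,3);h,b=np.histogram(S[:,2],np.arange(0,.1,.005));print(h)
E
```

```text
rear [[ 0.6165 -0.1157  0.08  ]
 [ 0.6211 -0.0591  0.08  ]] 0.05677514562735092
front [[ 0.5075 -0.1063  0.058 ]
 [ 0.5119 -0.0508  0.058 ]] 0.05567302803950024
knee [[ 0.5504 -0.1089  0.08  ]
 [ 0.5551 -0.0551  0.08  ]]
rail [[ 0.6124 -0.1733  0.072 ]
 [ 0.6496  0.2503  0.072 ]] 0.4251631623371924 -5.014455833000866
depth/yaw 0.10945385178501711 -4.639750794091213
tri [ 0.6181 -0.1178  0.074 ] miss 0.0030660585884948193
tri [ 0.6229 -0.0619  0.0736] miss 0.00647931649847118
[ 371    0    0    0    0    7 2337  324  647  131  172  257  142  108
  168  172  350    0    0]
```

```bash
python3 - <<'E'
from h import *
np.set_printoptions(precision=4,suppress=True)
print(delta([.584,-.087,.135],down(np.radians(-4.8))[0]))
E
```

```text
(array([ 0.1252, -0.0029,  0.001 ]), array([-0.9786,  0.0482,  0.0064]))
```

```bash
python3 -m creep '[{"linear":[0.025,-0.001,0.001],"twist":[-0.8,0,0],"fingers":-1},{"linear":[0.05,-0.002,0.001],"twist":[-0.8,0,0],"fingers":-1},{"linear":[0.075,-0.003,0.001],"twist":[-0.8,0,0],"fingers":-1},{"linear":[0.1,-0.003,0.001],"twist":[-0.8,0,0],"fingers":-1},{"linear":[0.115,-0.003,0.001],"twist":[-0.8,0,0],"fingers":-1},{"linear":[0.125,-0.003,0.001],"twist":[-0.8,0,0],"fingers":-1},{"linear":[0.125,-0.003,0.001],"twist":[-0.8,0,0],"fingers":-1},{"linear":[0.125,-0.003,0.001],"twist":[-0.8,0,0],"fingers":-1}]'
python3 - <<'E'
from h import *
np.set_printoptions(precision=4,suppress=True)
snap('wrist','w2.png');s=readout.get_state();print(s['position'],delta([.584,-.087,.135],down(np.radians(-4.8))[0],s))
for l in ['bin_coach','bin_grip','bin_lip','rack']:
        print(l,[(np.round(r['centre'],4),round(r['conf'],2)) for r in nets.place_of('wrist',l)])
snap('scene','s2.png');snap('side','d2.png')
E
```

```text
time: 3.7
position: [0.5843, -0.0882, 0.1354]
tool_rot: [-1.144, 1.249, 1.144]
ft_force: [-0.5, 0.1, -0.1]
grip_width: 0.997
[ 0.5849 -0.0885  0.1362] (array([0.0012, 0.001 , 0.0014]), array([-0.2892,  0.0158,  0.0946]))
bin_coach [(array([ 0.5581, -0.0879,  0.0294]), 0.74)]
bin_grip [(array([ 0.5806, -0.0899,  0.0595]), 0.76)]
bin_lip []
rack []
```

View pics/w2.png

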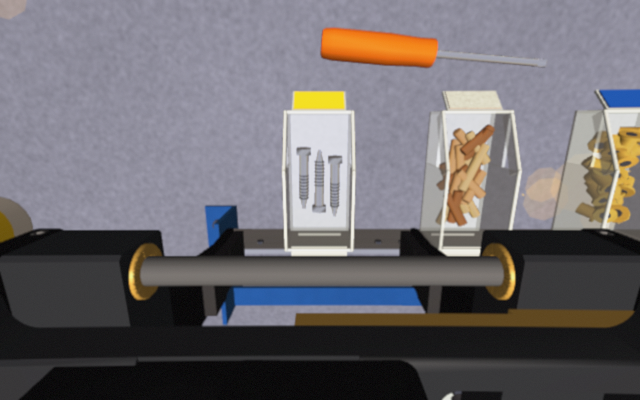

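View pics/s2.png

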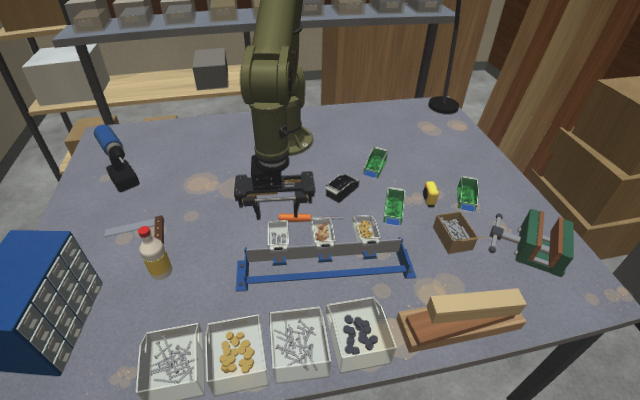

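```bash
python3 - <<'E'
import cv2
p=cv2.imread('pics/w2.png');cv2.imwrite('pics/w2a.png',cv2.resize(p[85:265,225:425],None,fx=3.3,fy=3.3,interpolation=2))
E
```

```text
(no output)
```

View pics/w2a.png

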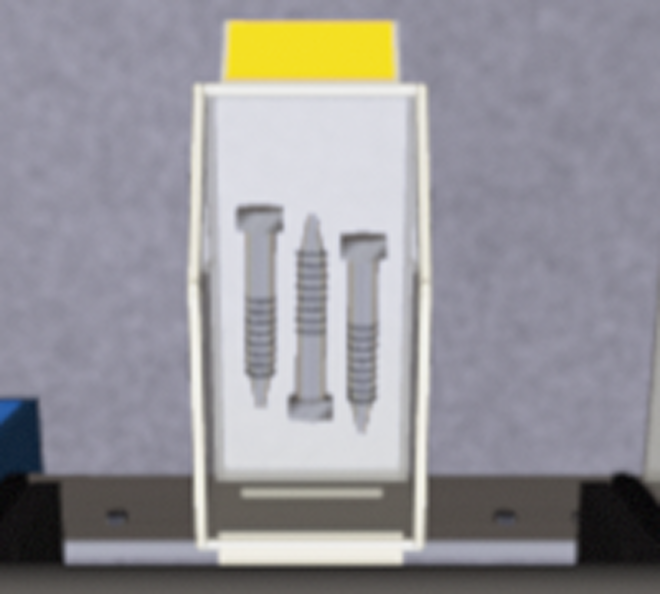

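```bash
python3 -m creep '[{"linear":[0.0,0,-0.002],"twist":[0,0,0],"fingers":-1},{"linear":[0.02,0,-0.002],"twist":[0,0,0],"fingers":-1},{"linear":[0.04,0,-0.002],"twist":[0,0,0],"fingers":-1},{"linear":[0.055,0,-0.002],"twist":[0,0,0],"fingers":-1},{"linear":[0.07,0,-0.002],"twist":[0,0,0],"fingers":-1},{"linear":[0.08,0,-0.002],"twist":[0,0,0],"fingers":-1},{"linear":[0.084,0,-0.002],"twist":[0,0,0],"fingers":-1},{"linear":[0.084,0,-0.002],"twist":[0,0,0],"fingers":-1}]'
python3 - <<'E'
from h import *
snap('wrist','w3.png');p,_=snap('scene','s3.png');cv2.imwrite('pics/s3a.png',cv2.resize(p[180:280,220:360,::-1],None,fx=4,fy=4,interpolation=2))
E
```

```text
time: 4.72
position: [0.5834, -0.0907, 0.0502]
tool_rot: [-1.142, 1.251, 1.144]
ft_force: [-0.7, 0.3, 0.2]
grip_width: 0.999
```

View pics/w3.png

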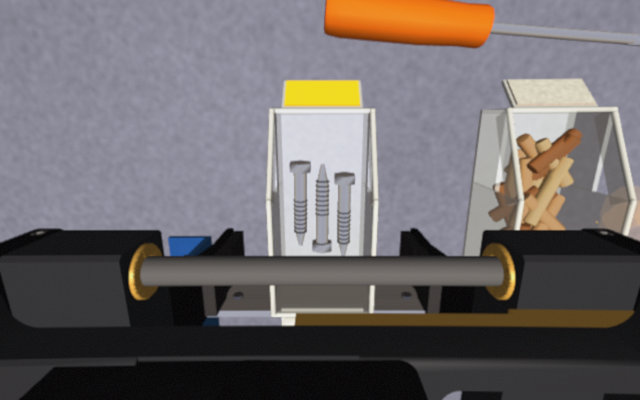

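View pics/s3a.png

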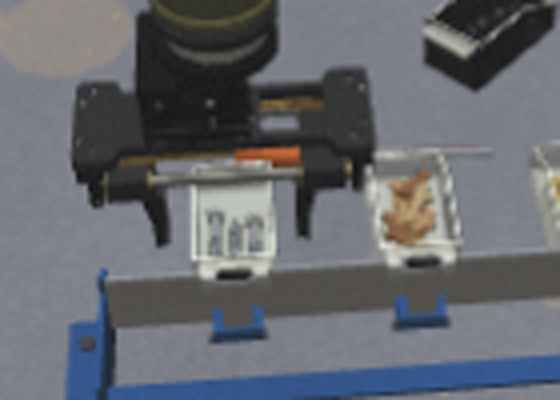

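```bash
python3 -m creep '[{"linear":[0,0,0],"twist":[0,0,0],"fingers":1},{"linear":[0,0,0],"twist":[0,0,0],"fingers":1},{"linear":[0,0,0],"twist":[0,0,0],"fingers":1},{"linear":[0,0,0],"twist":[0,0,0],"fingers":1},{"linear":[0,0,0],"twist":[0,0,0],"fingers":1},{"linear":[0,0,0],"twist":[0,0,0],"fingers":1},{"linear":[0,0,0],"twist":[0,0,0],"fingers":1},{"linear":[0,0,0],"twist":[0,0,0],"fingers":1}]' 40
python3 - <<'E'
from h import *
snap('wrist','w4.png')
E
```

```text
time: 5.48
position: [0.584, -0.0906, 0.0512]
tool_rot: [-1.143, 1.25, 1.143]
ft_force: [-0.5, 0.1, 1.9]
grip_width: 0.641
```

View pics/w4.png

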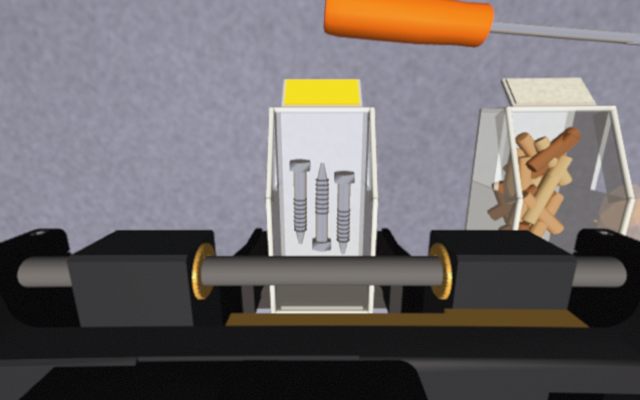

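```bash
python3 -m creep '[{"linear":[-0.002,0,0],"twist":[0,0,0],"fingers":1},{"linear":[-0.004,0,0],"twist":[0,0,0],"fingers":1},{"linear":[-0.006,0,0],"twist":[0,0,0],"fingers":1},{"linear":[-0.008,0,0],"twist":[0,0,0],"fingers":1},{"linear":[-0.008,0,0],"twist":[0,0,0],"fingers":1}]'
python3 - <<'E'
from h import *
snap('wrist','w5.png')
E
```

```text
time: 5.95
position: [0.584, -0.0906, 0.0591]
tool_rot: [-1.143, 1.25, 1.143]
ft_force: [2.6, -1.0, -3.7]
grip_width: 0.636
```

View pics/w5.png

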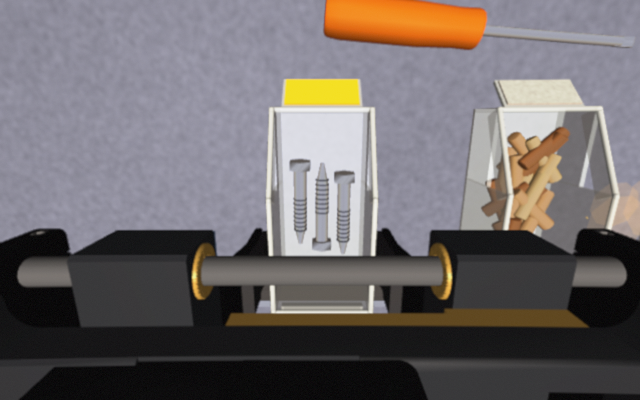

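```bash
python3 -m creep '[{"linear":[-0.003,0,0],"twist":[0,0,0],"fingers":1},{"linear":[-0.006,0,0],"twist":[0,0,0],"fingers":1},{"linear":[-0.01,0,0],"twist":[0,0,0],"fingers":1},{"linear":[-0.014,0,0],"twist":[0,0,0],"fingers":1},{"linear":[-0.018,0,0],"twist":[0,0,0],"fingers":1},{"linear":[-0.023,0,0],"twist":[0,0,0],"fingers":1},{"linear":[-0.027,0,0],"twist":[0,0,0],"fingers":1},{"linear":[-0.03,0,0],"twist":[0,0,0],"fingers":1}]'
python3 - <<'E'
from h import *
a,_=snap('wrist','w6.png');b,_=snap('scene','s6.png');cv2.imwrite('pics/c6.png',np.hstack([a[60:340,170:480],cv2.resize(b[180:280,220:360],(392,280))])[:,:,::-1])
E
```

```text
time: 6.67
position: [0.584, -0.0906, 0.0898]
tool_rot: [-1.143, 1.25, 1.143]
ft_force: [0.6, -0.4, -1.3]
grip_width: 0.639
```

View pics/c6.png

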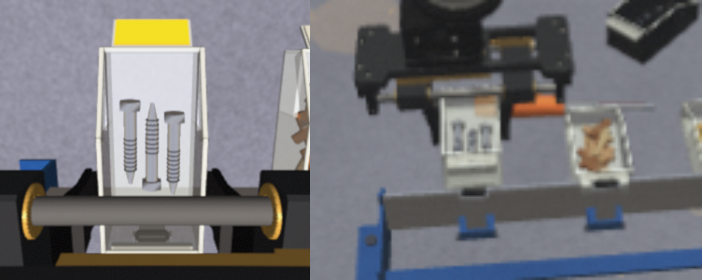

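```bash
python3 -m creep '[{"linear":[-0.005,0,0],"twist":[0,0,0],"fingers":1},{"linear":[-0.015,0,0],"twist":[0,0,0],"fingers":1},{"linear":[-0.03,0,0],"twist":[0,0,0],"fingers":1},{"linear":[-0.045,0,0],"twist":[0,0,0],"fingers":1},{"linear":[-0.06,0,0],"twist":[0,0,0],"fingers":1},{"linear":[-0.075,0,0],"twist":[0,0,0],"fingers":1},{"linear":[-0.085,0,0],"twist":[0,0,0],"fingers":1},{"linear":[-0.09,0.00,0],"twist":[0,0,0],"fingers":1}]'
python3 -m creep '[{"linear":[-0.005,0.004,0],"twist":[0,0,0],"fingers":1},{"linear":[-0.01,0.012,0],"twist":[0,0,0],"fingers":1},{"linear":[-0.015,0.024,0],"twist":[0,0,0],"fingers":1},{"linear":[-0.02,0.036,0],"twist":[0,0,0],"fingers":1},{"linear":[-0.025,0.048,0],"twist":[0,0,0],"fingers":1},{"linear":[-0.03,0.06,0],"twist":[0,0,0],"fingers":1},{"linear":[-0.03,0.068,0],"twist":[0,0,0],"fingers":1},{"linear":[-0.03,0.072,0],"twist":[0,0,0],"fingers":1}]'
python3 -m creep '[{"linear":[0,0.004,0],"twist":[0,0,0],"fingers":1},{"linear":[0,0.012,0],"twist":[0,0,0],"fingers":1},{"linear":[0,0.02,0],"twist":[0,0,0],"fingers":1},{"linear":[0,0.026,0],"twist":[0,0,0],"fingers":1},{"linear":[0,0.03,0],"twist":[0,0,0],"fingers":1},{"linear":[0,0.03,0],"twist":[0,0,0],"fingers":1},{"linear":[0,0.03,0],"twist":[0,0,0],"fingers":1},{"linear":[0,0.03,0],"twist":[0,0,0],"fingers":1}]'
python3 - <<'E'
from h import *
np.set_printoptions(precision=4,suppress=True)
snap('wrist','w7.png');snap('scene','s7.png');snap('side','d7.png')
print(R.from_rotvec(readout.get_state()['tool_rot']).as_matrix())
for n in ['scene','side','wrist']:
    for l in ['bin_coach','bin_lip','bin_floor','bin_dowels','bin_inserts','driver']:
        print(n,l,[(np.round(r['centre'],4),round(r['conf'],2)) for r in nets.place_of(n,l)][:2])
E
```

```text
time: 7.43
position: [0.585, -0.0909, 0.1813]
tool_rot: [-1.144, 1.248, 1.141]
ft_force: [-0.5, 0.8, -1.4]
grip_width: 0.638
time: 8.1
position: [0.5108, -0.0841, 0.2089]
tool_rot: [-1.142, 1.25, 1.144]
ft_force: [0.1, -0.5, -1.4]
grip_width: 0.635
time: 8.77
position: [0.4826, -0.0815, 0.2091]
tool_rot: [-1.143, 1.25, 1.143]
ft_force: [1.2, 0.4, -1.2]
grip_width: 0.636
[[-0.     -0.996   0.0892]
 [-0.0001  0.0892  0.996 ]
 [-1.      0.     -0.0001]]
scene bin_coach []
scene bin_lip [(array([ 0.5253, -0.0813,  0.236 ]), 0.65)]
scene bin_floor [(array([ 0.461 , -0.0802,  0.1934]), 0.59), (array([ 0.526 , -0.0826,  0.2356]), 0.43)]
scene bin_dowels [(array([0.5755, 0.0374, 0.0317]), 0.79), (array([ 0.4652, -0.0943,  0.1968]), 0.58)]
scene bin_inserts [(array([0.5862, 0.1609, 0.0266]), 0.95), (array([ 0.2441,  0.3001, -0.0028]), 0.83)]
scene driver [(array([ 0.4645,  0.0233, -0.0005]), 0.69)]
side bin_coach []
side bin_lip []
side bin_floor [(array([ 0.4642, -0.0781,  0.1902]), 0.9)]
side bin_dowels [(array([0.578 , 0.0379, 0.0306]), 0.78)]
side bin_inserts [(array([ 0.4785,  0.2885, -0.0016]), 0.97), (array([0.5854, 0.1621, 0.0275]), 0.86)]
side driver [(array([0.4658, 0.0174, 0.0015]), 0.72), (array([0.5854, 0.1608, 0.031 ]), 0.24)]
wrist bin_coach [(array([ 0.4591, -0.0814,  0.1873]), 0.71)]
wrist bin_lip [(array([ 0.5273, -0.0856,  0.2315]), 0.98)]
wrist bin_floor [(array([ 0.4624, -0.0784,  0.1891]), 0.75)]
wrist bin_dowels [(array([0.574 , 0.0347, 0.0283]), 0.81)]
wrist bin_inserts [(array([ 0.4743,  0.2925, -0.0023]), 0.97), (array([0.3492, 0.1539, 0.0014]), 0.95)]
wrist driver [(array([ 0.4679,  0.0222, -0.0006]), 0.84)]
```

View pics/w7.png

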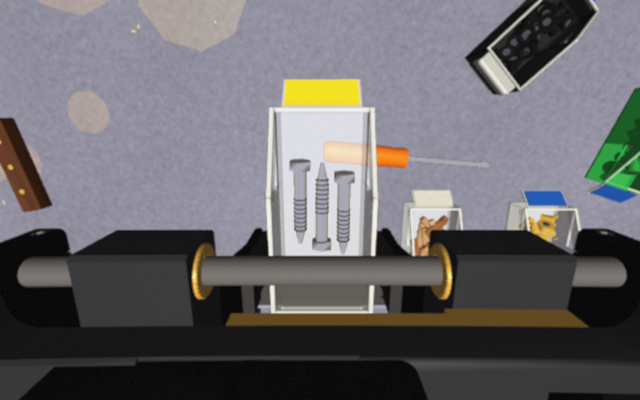

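View pics/s7.png

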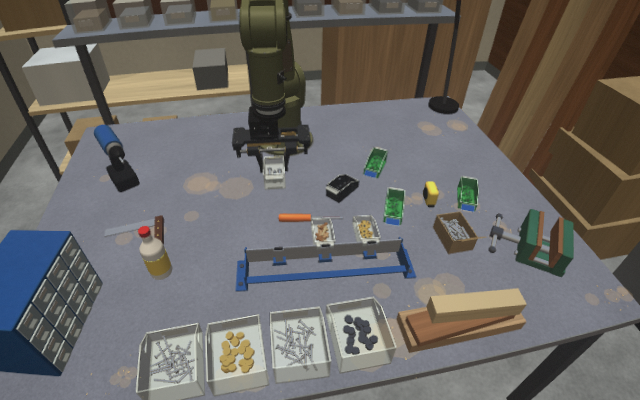

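View pics/d7.png

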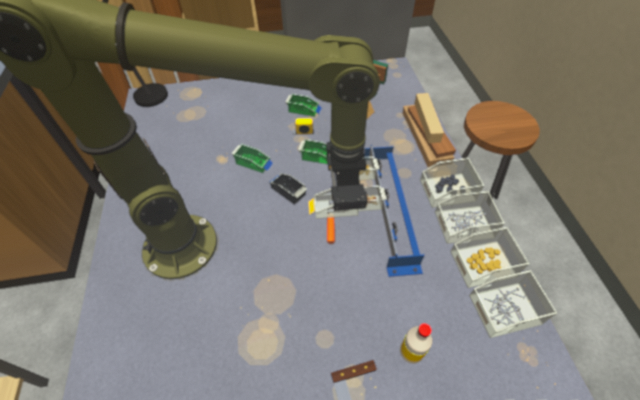

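```bash
python3 -m creep '[{"linear":[0,0,0],"twist":[0,0,0],"fingers":1},{"linear":[0,0,0],"twist":[0,0,0],"fingers":1},{"linear":[0,0,0],"twist":[0,0,0],"fingers":1},{"linear":[0,0,0],"twist":[0,0,0],"fingers":1}]'
python3 - <<'E'
from h import *
print(np.abs(readout.get_state()['qd']).max()); print(job.close_job())
E
```

```text
time: 10.15
position: [0.4823, -0.0815, 0.2091]
tool_rot: [-1.143, 1.25, 1.143]
ft_force: [0.3, -0.2, -1.1]
grip_width: 0.642
0.0022087730679408862
the job is handed in; nothing more can be done
None
```

The yellow-card bin is off its rail and was handed in held level and still in front of the rack, at about 10 s of the 38 s allowed. I gripped it across the side walls at 40 N and lifted it straight up past the catch. I raised it to height before bringing it about 10 cm forward.

**Last checks:**
- **Height:** the underside is about 0.188 m above the bench. Its lip measures 0.232–0.236 m, which fits a level bin.
- **Position:** the lip is about 8 cm clear of the rail.
- **Grip:** the opening is about 56 mm, matching the bin's width. The bin looks unmoved between the fingers in the wrist pictures from the grasp to the end.
- **Contents and surroundings:** all three screws show in the bin. The dowel and insert bins still hang on the rail, and no bench item looked moved in the pictures.

**Disagreements:** the wrist camera's calibration put the bin about 6 mm off sideways compared with the scene camera and networks. I centred on the fingers in the picture instead, and that agreed with the networks. In the final pictures the networks did not find `bin_coach` in the scene or side views, and the scene view also gave a second, false `bin_dowels` hit on the held bin.

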